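# Slide the round-knob detergent cartridge onto the doser

### The job

Slide the bar-handled cartridge in the middle of the dosing tray away from the doser, fully home into the empty bay, then slide the round-knobbed cartridge into the middle and on towards the doser until it has pressed the doser's stiff button fully in. Slide them flat, without lifting or tipping, and gently: feel for where each comes up hard and do not force it or press the button with anything else. Leave the third cartridge and everything else where they are, and let go.

Things in the scene. Friction and masses are not known exactly. Their poses are not given: they have to be found in the camera images.
- tray: Fixed grey tray, plus-shaped track: middle, left (+y), right, near (-x), far (+x) bays at 71 mm pitch. Origin: middle bay's underside; x to the doser, z up. Floor 6 mm, wall tops 20 mm high. Channels 71 mm wide (2.5 mm play each side), inner corners cut 6 mm. End walls 106.5 mm from the origin in near, left, right bays; none in the far bay, only the button. Spans x -115 to 152, y +-115 mm.
- tray_walls: The walls and raised corners of the tray, fixed on its floor, 6 to 20 mm above the work surface; same origin and axes as the tray. A cartridge forced against them with over 35 N would crack.
- doser: Fixed white block with a steel stub on top, 34 x 66 x 38 mm, on the tray floor at the outer end of the far bay. Origin: centre of its underside, 141 mm from the tray's origin along tray x. Its face towards the tray carries a steel collar and the black button, 16 mm diameter, axis 19 mm above the work surface.
- valve (a joint): How far the doser's button is pressed, m: 0 out, 0.010 fully in. Stiff (about 5 N all the way), stays where pushed, comes up hard at 0.010. How far it stands out differs from day to day and is not measured: when it is fully in, the pressing cartridge's origin is somewhere from 66 to 76 mm from the tray's origin along tray x. Over 25 N would damage it.
- blocker: Bar-handled white cartridge in the middle bay, 66 x 66 x 22 mm with 4 mm cut corners, about 0.35 kg, loose on the slick tray floor (friction about 0.2). Origin: centre of its underside; axes as the tray's. On top a bar grip, 14 mm along x, 40 mm along y, from 22 to 46 mm above the origin. Fully home in the near bay its origin is at tray x = -73.5 mm.
- round_one: Round-knobbed white cartridge that starts in the left or the right bay, 66 x 66 x 22 mm with 4 mm cut corners, about 0.35 kg, loose on the slick tray floor (friction about 0.2). Origin: centre of its underside; axes as the tray's. On top in its centre a round knob, 24 mm diameter, from 22 to 46 mm above the origin.
- spare: The other bar-handled cartridge, like the blocker, in the side bay across from the round-knobbed one, 66 x 66 x 22 mm with 4 mm cut corners, about 0.35 kg, loose on the slick tray floor (friction about 0.2). Origin: centre of its underside; axes as the tray's. It stays there.
- dose_cap: Blue dosing cap, 34 mm diameter, 22 mm high, on a corner of the tray, a bystander: leave it where it is. Origin: centre of its underside.
- clothes_peg: Wooden clothes peg, 55 x 10 x 12 mm, lying on a corner of the tray, a bystander: leave it where it is. Origin: centre of its underside.
- detergent: Blue detergent bottle, 90 mm diameter, 230 mm high, a bystander: leave it where it is. Origin: centre of its underside.
- softener: White softener bottle with a green cap, 72 mm diameter, 190 mm high, a bystander: leave it where it is. Origin: centre of its underside.
- stain_jar: Jar, 72 mm diameter, 90 mm high, a bystander: leave it where it is. Origin: centre of its underside.
- scrub_brush: Brush with a handle, lying on the table, a bystander: leave it where it is. Origin: centre of its underside.
- measure_cup: White measuring cup, 76 mm diameter, 70 mm high, a bystander: leave it where it is. Origin: centre of its underside.

How it is judged:
On the way, in this order (a step that is already met when the one before it is completed fails the run):
1. the blocker is slid from the middle fully home into the near bay (x of blocker in the frame of tray between -0.078 and -0.0695 m and y of blocker in the frame of tray between -0.005 and 0.005 m), for 0.1 s.
2. the round-knobbed cartridge is slid into the middle bay (x of round_one in the frame of tray between -0.012 and 0.012 m and y of round_one in the frame of tray between -0.008 and 0.008 m), for 0.02 s.
At the end, for the whole second after the job is handed in: Blocker home in the near bay (69.5 to 78 mm from the tray's origin), round-knobbed cartridge in the far bay (63 to 79 mm), both within 5 mm of the middle line; button pressed at least 8.5 of its 10 mm; all three cartridges flat (0.05 rad), at rest and released (all of step 1 and x of round_one in the frame of tray between 0.063 and 0.079 m and y of round_one in the frame of tray between -0.005 and 0.005 m and value of joint valve above 0.0085 m and linear speed of each of blocker, round_one, spare below 0.01 m/s and angle between each of blocker, round_one, spare's own z axis and vertical below 0.05 rad and contact force between each of the arm, the fingers and blocker below 0.1 N and contact force between each of the arm, the fingers and round_one below 0.1 N and contact force between each of the arm, the fingers and spare below 0.1 N); the robot touches nothing.
It fails at once if the doser's button or block is pushed with more than 25 N (contact force between round_one and doser above 25 N).
It fails at once if the robot or another cartridge presses the doser (contact force between any of the fingers, the arm, blocker, spare and doser above 1 N).
It fails at once if a cartridge is forced or jammed against the tray's walls with more than 35 N (contact force between any of blocker, round_one, spare and tray_walls above 35 N).
It fails at once if a cartridge is lifted more than 8 mm or tipped more than 0.2 rad (z of any of blocker, round_one, spare in the frame of tray above 0.014 m or angle between any of blocker, round_one, spare's own z axis and vertical above 0.2 rad).
It fails at once if the spare cartridge is moved more than 12 mm, or a bystander more than 30 mm (distance of spare from where it was at the start of the episode above 0.012 m or distance of any of dose_cap, clothes_peg, detergent, softener, stain_jar, scrub_brush, measure_cup from where it was at the start of the episode above 0.03 m).
It also fails if it takes over 72 s, if anything falls off the work surface, if the arm or the gripper's body presses on something with over 40 N, if the wrist force passes 120 N, or if a joint passes its speed limit or range.

### The arm

A 7-joint arm with a two-finger parallel gripper is mounted at the origin on the work surface. World frame = base frame: x ahead of the robot, y to its left, z up, the work surface at z = 0. Lengths are in m, angles in rad, forces in N, time in s.
With the tool pointing down it reaches from about 0.425 to 1.025 m from the base axis. Payload 3.6 kg.
Tool frame: the origin (TCP) lies on the mounting face of the last link; the fingertips stand 173 mm ahead of it and the grasp point (between the pads) lies 155 mm ahead of it (tips_ahead is the distance from the TCP to the fingertips, in m); z points along the fingers, y is the line along which they close (so a half turn about z gives the same grasp; the last joint's range is limited). The gripper opens to 85 mm and grips with 20 to 120 N. Pads are 22 mm wide; open, the fingers measure 114 mm over their backs; the gripper's body (76 mm by 85 mm) begins 54 mm behind the grasp point. The pads swing forward as they close: fully open they stand 13 mm farther back than shut.
Start: joints at [-1.373, 0.591, 0.048, 1.609, -0.033, 0.943, -0.034], TCP at [0.208, 0.695, 0.405] pointing down, gripper open.
Joint ranges: [-2.69, 2.69], [-0.47, 2.24], [-1.27, 1.36], [0.19, 2.51], [-1.53, 4.68], [0.08, 2.07], [-3.09, 3.09]. Speed limits (rad/s): [2.57, 2.57, 3.14, 3.14, 3.14, 3.14, 3.14].

### API

Orientations are given as a rotation vector (axis times angle).
In Python, from station import sense, read_camera, close_job, spot_in, silhouettes, tips_ahead gives the robot as it stands.
- The arm moves only by the tool arm_command, never from a script. Its argument "motion" is a list of rows, each an object with "translation": the shift along the tool's x, y, z in m, a list of three; "turn": the turn, a rotation vector about the tool's x, y, z in degrees, a list of three; "hand": the closure, from -1 (fully open) to 1 (shut), so that 0 is half open. In form: [{"translation": [x, y, z], "turn": [wx, wy, wz], "hand": hand}, ...]. A call has 1 to 5 rows; each row shifts and turns the commanded pose from where the row before left it, along the tool's axes as they then stand; what a row does not reach is not made up. A row lasts 1/10 s, in which the tool goes at most 50 mm and 8.59 degrees, less where a joint would pass 70% of its speed; a pose out of reach is approached as far as the arm can. A call with a gripper value outside its range is refused whole. The fingers move at their own pace and stop on an object; "force" is the grip in N (left out, the last holds). Time passes only in rows, so rows that do not move let the fingers close. It gives the time, the measured TCP pose, the force, the opening and the grip force at its end, in the units of the state.
- sense(): the state, without advancing time (a new reading comes with each control period).
- read_camera(name): name is "side" or "top"; returns a dict with "color" (384x512x3 uint8, red, green, blue), "camera_matrix" (3x3 intrinsics, pixels), "k1" (the pictures are not rectified: a ray, as slopes to the right and down, at radius r is drawn at 1 + k1 r^2 times it, then the intrinsics apply), "R" (3x3) and "t" (3): a world point X has camera coordinates R X + t. Camera axes: x right, y down, z forward; pixel columns grow to the right and rows downward; lengths in m; the calibration is good to about 2 mm. A picture is of the moment at which its call begins. There is no depth.
- close_job(): hands the job in; it is judged then, once.
Trained networks look in the newest picture that a camera, given by its name, has taken for a name from the list of things; names that differ only in an ending like _2 or _b are one class to them, and where a whole thing is asked for, a point or a joint stands for the part that bears it (a point fixed in the world has none). Each returns a list of dicts, best first, with "p" (0 to 1); they miss things now and then, are a little off and sometimes report something else, mostly with a low value. They report only what shows in the picture. A call takes as long as a camera call.
- spot_in(camera, label): "bbox" ([left, top, right, bottom] in pixels, round what is visible of it).
- silhouettes(camera, label): "pixels" (384x512 bool, what is visible of it) and "bbox" ([left, top, right, bottom] in pixels, round what is visible of it).
The state is a dict: "t": time; "joint_pos": joint angles; "joint_velocities": joint speeds; "effort": joint torques, N m; "position": TCP position; "tcp_rot": TCP orientation; "ft_force": force on the tool from outside, world axes, zero at the start; "torque": the same for the moment, N m; "width": opening from 0.0 (shut) to 1.0 (fully open); "grip_force": force on a finger pad.
Only numpy, scipy, OpenCV 4.12 (cv2) and the standard library are available. Lean on these libraries where they do the work, as an engineer would, in place of code of your own. Each camera call takes 0.05 s, during which the arm holds its last target. There are 200 camera calls.

## Working session

There is one attempt and no reset: what is moved stays moved. The work goes in short steps, Python scripts to look and compute and a tool call to move; the robot and the scene stay as the last step left them, time stands still between calls to the robot, and variables do not carry over. Pictures are saved under pics/ and viewed, at most 10 in all, crops included, and the job is handed in when it is done.

Besides the shell and the picture viewer there is one more tool, called after ">>>" as name(argument=value, ...) on one line, values as JSON. arm_command: Moves the arm, as the interface text tells. Its arguments: {"type":"object","properties":{"motion":{"type":"array","items":{"type":"object","properties":{"translation":{"type":"array","items":{"type":"number"}},"turn":{"type":"array","items":{"type":"number"}},"hand":{"type":"number"}}}},"force":{"type":"number"}},"required":["motion"]}

```bash
mkdir -p pics; cat > h.py <<'E'
import numpy as np, cv2
from station import *
def save(name,fn):
    c=read_camera(name); cv2.imwrite('pics/'+fn,c['color'][:,:,::-1]); return c
def proj(c,X):
    X=np.atleast_2d(X)@np.array(c['R']).T+np.array(c['t']); s=X[:,:2]/X[:,2:]
    s=s*(1+c['k1']*(s**2).sum(1,keepdims=True)); K=np.array(c['camera_matrix'])
    return s@K[:2,:2].T+K[:2,2]
def back(c,uv,z):
    K=np.array(c['camera_matrix']); d=(np.array(uv,float)-K[:2,2])@np.linalg.inv(K[:2,:2]).T; s=d.copy()
    for _ in range(20): s=d/(1+c['k1']*(s@s))
    R=np.array(c['R']); o=-R.T@np.array(c['t']); r=R.T@np.array([s[0],s[1],1])
    return (o+r*(z-o[2])/r[2])
E
python3 - <<'E'
from h import *
print(sense())
for n in('top','side'):
    c=save(n,n+'0.png'); print(n,-np.array(c['R']).T@c['t'],c['k1'])
    for l in('tray','doser','blocker','round_one','dose_cap','clothes_peg'):
        print(l,[(np.round(d['bbox']),round(d['p'],2)) for d in spot_in(n,l)[:3]])
E
```

```text
{'t': 0.0, 'joint_pos': array([-1.37349332,  0.59209757,  0.04826543,  1.60985225, -0.03330792,
        0.94267277, -0.03370807]), 'joint_velocities': array([ 0.000104  , -0.00036794,  0.00197959,  0.00016676,  0.00098335,
       -0.00026793,  0.00109932]), 'effort': array([ 4.40690974e-04, -5.48699892e+01,  1.54682927e+00, -1.98124248e+01,
        9.39904974e-03,  8.79517465e-03,  9.16053239e-06]), 'position': array([0.20769933, 0.69414425, 0.40354394]), 'tcp_rot': array([-0.45500326, -3.10824079,  0.00347853]), 'ft_force': array([-0.1980784 , -1.18160617,  0.77926523]), 'torque': array([ 0.02459889,  0.00131544, -0.0143904 ]), 'grip_force': 0.0, 'width': 0.9992569007676548}
top [0.43521477 0.05538716 1.3711292 ] -0.11520765296337758
tray [(array([278., 148., 297., 216.]), 0.81)]
doser [(array([282., 126., 304., 158.]), 0.77)]
blocker [(array([279., 177., 300., 196.]), 0.63)]
round_one [(array([300., 172., 323., 195.]), 0.85), (array([257., 201., 263., 210.]), 0.41)]
dose_cap [(array([256., 202., 266., 212.]), 0.37)]
clothes_peg [(array([263., 143., 271., 154.]), 0.43), (array([251., 140., 328., 218.]), 0.4)]
side [0.51619701 0.8785948  0.99492471] -0.17063626943823218
tray [(array([182., 179., 279., 230.]), 0.69), (array([184., 158., 286., 228.]), 0.69)]
doser [(array([172., 172., 212., 196.]), 0.84), (array([194., 181., 279., 223.]), 0.34)]
blocker [(array([230., 180., 252., 198.]), 0.88)]
round_one [(array([229., 161., 258., 182.]), 0.55)]
dose_cap [(array([263., 201., 278., 217.]), 0.41), (array([230., 182., 255., 199.]), 0.23)]
clothes_peg [(array([216.,  82., 232., 118.]), 0.22)]
```

View pics/top0.png

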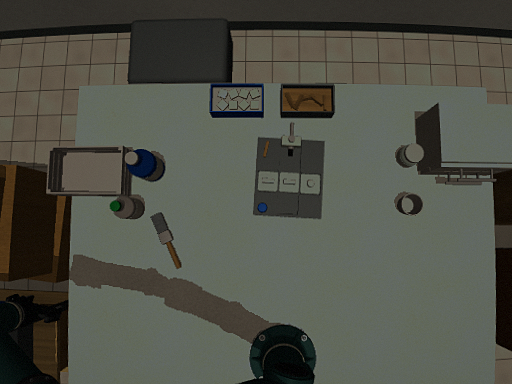

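View pics/side0.png

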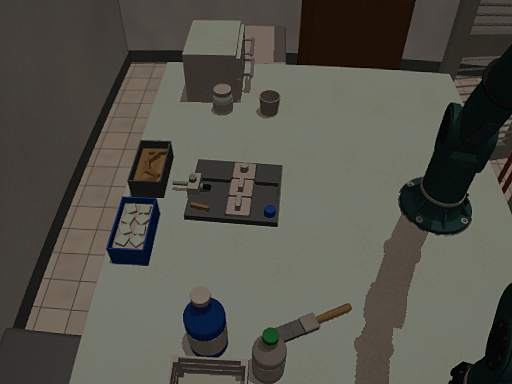

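The top view shows the tray at about (255-325, 137-218), with the blocker at (290,183), the round-knobbed cartridge on the right at (310,184), the spare at (268,182) and the doser at (291,141). The side view agrees. Next I'll enlarge both views and fit the tray pose.

```bash
python3 - <<'E'
from h import *
a=cv2.imread('pics/top0.png')[130:225,245:335]; b=cv2.imread('pics/side0.png')[150:235,170:290]
f=lambda i,k:cv2.convertScaleAbs(cv2.resize(i,None,fx=k,fy=k,interpolation=cv2.INTER_CUBIC),alpha=1.5)
cv2.imwrite('pics/crop_top.png',f(a,6)); cv2.imwrite('pics/crop_side.png',f(b,6))
E
```

```text
(no output)
```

View pics/crop_top.png

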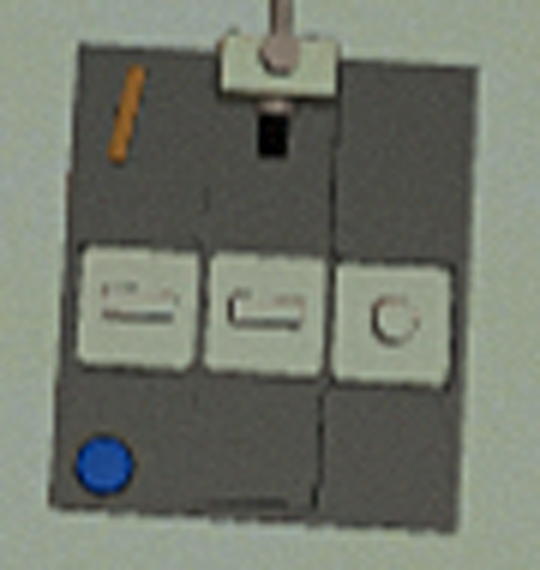

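View pics/crop_side.png

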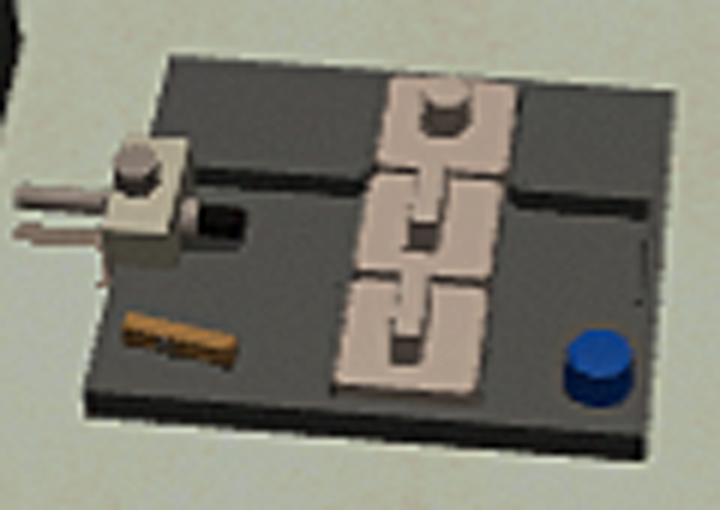

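The crops give clear corners. The tray's top corners are at about (80,43), (479,66), (456,531) and (50,508) in the top crop. I'll fit the pose jointly from both views.

```bash
python3 - <<'E'
from h import *
from scipy.optimize import least_squares
ct=read_camera('top'); cs=read_camera('side')
P=lambda a,o:(np.array(a,float)+.5)/6-.5+o
tt=P([(80,43),(479,66),(456,531),(50,508)],(245,130)); ts=P([(170,57),(677,90),(646,432),(88,390)],(170,150))
# tray coords: top: far-left, far-right, near-right, near-left ; side: far-right, near-right, near-left, far-left
L=dict(fl=(.152,.115),fr=(.152,-.115),nr=(-.115,-.115),nl=(-.115,.115))
def W(p,q):
    c,s=np.cos(p[2]),np.sin(p[2]); return np.array([[p[0]+c*x-s*y,p[1]+s*x+c*y,.02] for x,y in q])
qt=[L[k] for k in('fl','fr','nr','nl')]; qs=[L[k] for k in('fr','nr','nl','fl')]
ft=lambda p:(proj(ct,W(p,qt))-tt).ravel(); fs=lambda p:(proj(cs,W(p,qs))-ts).ravel()
p0=[.75,-.05,0]
for n,f in(('top',ft),('side',fs),('both',lambda p:np.r_[ft(p),fs(p)])):
    r=least_squares(f,p0); p=r.x; print(n,np.round(p,4),np.rad2deg(p[2]),np.round(r.fun,1))
c,s=np.cos(p[2]),np.sin(p[2]); Ri=np.array([[c,s],[-s,c]])
def loc(X): return np.round(Ri@(X[:2]-p[:2])*1000,1)
for n,uv,z in[('blk',(265.5,313),.028),('rnd',(392,322.5),.028),('spare',(138,307),.028),('knob',(398,320),.052)]:
    print('top',n,loc(back(ct,P(uv,(245,130)),z)),back(ct,P(uv,(245,130)),z))
for n,uv,z in[('blk',(431,226),.028),('rnd',(447,124),.028),('spare',(413,334),.028)]:
    print('side',n,loc(back(cs,P(uv,(170,150)),z)))
E
```

```text
top [ 0.5858 -0.0175 -0.0557] -3.1919732912625136 [-0.3 -0.2  0.1 -0.1  0.4  0.3 -0.2  0. ]
side [ 0.5875 -0.0193 -0.0514] -2.947483850208662 [ 0.1 -0.4 -0.2 -0.1  0.7  0.3 -0.7  0. ]
both [ 0.5868 -0.0182 -0.0537] -3.0758806758893726 [-0.1 -0.4  0.2 -0.4  0.6 -0.   0.1 -0.2  0.4 -0.2  0.2  0.2  0.9  0.7
 -0.5  0.2]
top blk [0.4 0.8] [ 0.58718743 -0.0174072   0.028     ]
top rnd [ -0.8 -70.4] [ 0.58214797 -0.08846517  0.028     ]
top spare [-0.4 72.5] [0.59026245 0.05418784 0.028     ]
top knob [ -2.  -71.2] [ 0.58092468 -0.08921809  0.052     ]
side blk [0.9 0.6]
side rnd [  0.9 -70.7]
side spare [ 1.3 71. ]
```

>>> arm_command(motion=[{"translation":[-0.024,-0.024,0],"turn":[0,0,0],"hand":0.3},{"translation":[-0.024,-0.024,0],"turn":[0,0,0],"hand":0.3},{"translation":[-0.024,-0.024,0],"turn":[0,0,0],"hand":0.3},{"translation":[-0.024,-0.024,0],"turn":[0,0,0],"hand":0.3},{"translation":[-0.024,-0.024,0],"turn":[0,0,0],"hand":0.3}], force=20)

```text
t: 1.3
position: [0.289, 0.544, 0.4049]
tcp_rot: [0.455, 3.108, 0.001]
ft_force: [0.2, -0.4, 0.4]
width: 0.349
grip_force: 0.0
```

>>> arm_command(motion=[{"translation":[-0.024,-0.024,0],"turn":[0,0,0],"hand":0.3},{"translation":[-0.024,-0.024,0],"turn":[0,0,0],"hand":0.3},{"translation":[-0.024,-0.024,0],"turn":[0,0,0],"hand":0.3},{"translation":[-0.024,-0.024,0],"turn":[0,0,0],"hand":0.3},{"translation":[-0.024,-0.024,0],"turn":[0,0,0],"hand":0.3}])

```text
t: 1.8
position: [0.3696, 0.3946, 0.405]
tcp_rot: [0.455, 3.108, 0.001]
ft_force: [-0.5, -0.4, 0.1]
width: 0.352
grip_force: 0.0
```

>>> arm_command(motion=[{"translation":[-0.024,-0.024,0],"turn":[0,0,0],"hand":0.3},{"translation":[-0.024,-0.024,0],"turn":[0,0,0],"hand":0.3},{"translation":[-0.024,-0.024,0],"turn":[0,0,0],"hand":0.3},{"translation":[-0.024,-0.024,0],"turn":[0,0,0],"hand":0.3},{"translation":[-0.024,-0.024,0],"turn":[0,0,0],"hand":0.3}])

```text
t: 2.3
position: [0.4501, 0.2452, 0.4051]
tcp_rot: [0.455, 3.108, 0.001]
ft_force: [1.6, 0.2, 0.3]
width: 0.353
grip_force: 0.0
```

>>> arm_command(motion=[{"translation":[-0.024,-0.024,0],"turn":[0,0,0],"hand":0.3},{"translation":[-0.024,-0.024,0],"turn":[0,0,0],"hand":0.3},{"translation":[-0.024,-0.024,0],"turn":[0,0,0],"hand":0.3},{"translation":[-0.024,-0.024,0],"turn":[0,0,0],"hand":0.3},{"translation":[-0.024,-0.024,0],"turn":[0,0,0],"hand":0.3}])

```text
t: 2.8
position: [0.5307, 0.0958, 0.405]
tcp_rot: [0.455, 3.108, 0.001]
ft_force: [-0.8, 0.4, -0.1]
width: 0.352
grip_force: 0.0
```

>>> arm_command(motion=[{"translation":[-0.024,-0.024,0],"turn":[0,0,0],"hand":0.3},{"translation":[-0.024,-0.024,0],"turn":[0,0,0],"hand":0.3},{"translation":[-0.024,-0.024,0],"turn":[0,0,0],"hand":0.3},{"translation":[0,0,0],"turn":[0,0,8.5],"hand":0.3},{"translation":[0,0,0],"turn":[0,0,8.5],"hand":0.3}])

```text
t: 3.3
position: [0.579, 0.0054, 0.4049]
tcp_rot: [0.924, 3.002, -0.0]
ft_force: [-0.3, 0.6, -0.1]
width: 0.352
grip_force: 0.0
```

>>> arm_command(motion=[{"translation":[0,0,0],"turn":[0,0,8.5],"hand":0.3},{"translation":[0,0,0],"turn":[0,0,8.5],"hand":0.3},{"translation":[0,0,0],"turn":[0,0,8.5],"hand":0.3},{"translation":[0,0,0],"turn":[0,0,8.5],"hand":0.3},{"translation":[0,0,0],"turn":[0,0,8.5],"hand":0.3}])

```text
t: 3.8
position: [0.5785, 0.0076, 0.405]
tcp_rot: [1.945, 2.467, 0.001]
ft_force: [0.3, -1.3, 0.4]
width: 0.348
grip_force: 0.0
```

>>> arm_command(motion=[{"translation":[0,0,0],"turn":[0,0,8.5],"hand":0.3},{"translation":[0,0,0],"turn":[0,0,8.4],"hand":0.3},{"translation":[0,0,0],"turn":[0,0,0],"hand":0.3}])

```text
t: 4.1
position: [0.5785, 0.0078, 0.4048]
tcp_rot: [2.279, 2.162, -0.0]
ft_force: [0.3, -0.3, 0.1]
width: 0.35
grip_force: 0.0
```

```bash
cat >> h.py <<'E'
from scipy.spatial.transform import Rotation as Ro
T=np.array([.5868,-.0182]); YAW=-.0537
def st():
    s=sense(); R=Ro.from_rotvec(s['tcp_rot']).as_matrix(); c,n=np.cos(YAW),np.sin(YAW); Q=np.array([[c,n],[-n,c]])
    des=np.array([[-n,c,0],[c,n,0],[0,0,-1]]).T
    ta=tips_ahead() if callable(tips_ahead) else tips_ahead
    print('t',round(s['t'],2),'tray xy mm',np.round(Q@(s['position'][:2]-T)*1000,1),'tcpz',round(s['position'][2],4),'tips',ta,
     'F tray',np.round(Q@s['ft_force'][:2],1),round(s['ft_force'][2],1),'w',round(s['width']*85,1),'g',round(s['grip_force'],1),
     'turn needed(tool,deg)',np.round(np.rad2deg(Ro.from_matrix(R.T@des).as_rotvec()),2)); return s
E
python3 -c "
from h import *
s=st();print(s['joint_pos'])"
```

```text
t 4.1 tray xy mm [-9.6 25.6] tcpz 0.4048 tips 0.1734 F tray [ 0.3 -0.3] 0.1 w 29.7 g 0.0 turn needed(tool,deg) [0.01 0.02 0.05]
[-0.47126214  0.44986245  0.52045505  1.96116524 -0.3034898   0.80684309
  0.16570933]
```

>>> arm_command(motion=[{"translation":[-0.012,0.005,0.033],"turn":[0,0,0],"hand":0.3},{"translation":[-0.013,0.005,0.033],"turn":[0,0,0],"hand":0.3},{"translation":[0,0,0.033],"turn":[0,0,0],"hand":0.3},{"translation":[0,0,0.033],"turn":[0,0,0],"hand":0.3},{"translation":[0,0,0.033],"turn":[0,0,0],"hand":0.3}])

```text
t: 4.6
position: [0.5874, -0.018, 0.2387]
tcp_rot: [2.276, 2.165, 0.002]
ft_force: [0.4, -0.4, 0.9]
width: 0.345
grip_force: 0.0
```

>>> arm_command(motion=[{"translation":[0,0,0],"turn":[0,0,0],"hand":0.3}])

```text
t: 4.7
position: [0.5854, -0.0176, 0.2361]
tcp_rot: [-2.272, -2.16, 0.008]
ft_force: [-0.8, -0.0, -1.0]
width: 0.352
grip_force: 0.0
```

```bash
python3 - <<'E'
from h import *
st(); save('side','s1.png'); save('top','t1.png')
a=cv2.imread('pics/t1.png')[130:225,245:335]; b=cv2.imread('pics/s1.png')[145:230,180:280]
f=lambda i,k:cv2.convertScaleAbs(cv2.resize(i,None,fx=k,fy=k,interpolation=cv2.INTER_CUBIC),alpha=1.6)
a=f(a,4);b=f(b,4.47);h=min(a.shape[0],b.shape[0]);cv2.imwrite('pics/c1.png',np.hstack([a[:h],b[:h]])[:, :800])
E
```

```text
t 4.7 tray xy mm [-1.4  0.5] tcpz 0.2361 tips 0.1734 F tray [-0.8 -0.1] -1.0 w 30.0 g 0.0 turn needed(tool,deg) [-0.46 -0.03  0.19]
```

View pics/c1.png

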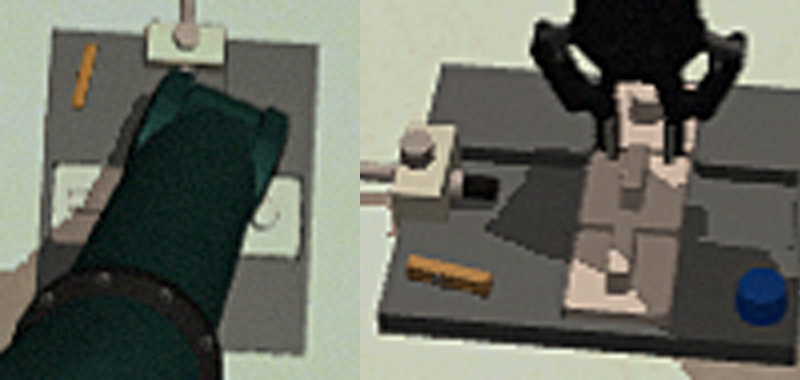

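The side view shows the fingertips (at about columns 608 and 672 of the crop) straddling the bar (about 632) from above, so I can descend.

>>> arm_command(motion=[{"translation":[0,0.002,0.01],"turn":[0,0,0],"hand":0.3},{"translation":[0,0,0.01],"turn":[0,0,0],"hand":0.3},{"translation":[0,0,0.009],"turn":[0,0,0],"hand":0.3},{"translation":[0,0,0],"turn":[0,0,0],"hand":0.3},{"translation":[0,0,0],"turn":[0,0,0],"hand":0.3}])

```text
t: 5.3
position: [0.589, -0.0181, 0.2106]
tcp_rot: [-2.28, -2.161, 0.0]
ft_force: [-0.6, 0.3, 0.1]
width: 0.35
grip_force: 0.0
```

```bash
python3 -c "
from h import *
st()"
```

```text
t 5.3 tray xy mm [2.2 0.2] tcpz 0.2106 tips 0.1734 F tray [-0.7  0.2] 0.1 w 29.7 g 0.0 turn needed(tool,deg) [-0.02  0.    0.02]
```

>>> arm_command(motion=[{"translation":[0,-0.0015,0.003],"turn":[0,0,0],"hand":0.4},{"translation":[0,0,0],"turn":[0,0,0],"hand":0.6},{"translation":[0,0,0],"turn":[0,0,0],"hand":0.7},{"translation":[0,0,0],"turn":[0,0,0],"hand":0.8},{"translation":[0,0,0],"turn":[0,0,0],"hand":0.8}], force=20)

```text
t: 5.8
position: [0.5878, -0.0181, 0.2079]
tcp_rot: [2.28, 2.161, 0.001]
ft_force: [-0.2, 0.1, 0.9]
width: 0.158
grip_force: 20.4
```

```bash
python3 -c "
from h import *
st()"
```

```text
t 5.8 tray xy mm [1.  0.2] tcpz 0.2079 tips 0.1734 F tray [-0.2  0.1] 0.9 w 13.4 g 20.4 turn needed(tool,deg) [0.04 0.   0.02]
```

Gripped at 13.4 mm with no side force. I'll slide it near-ward.

>>> arm_command(motion=[{"translation":[0,-0.006,0],"turn":[0,0,0],"hand":0.8},{"translation":[0,-0.006,0],"turn":[0,0,0],"hand":0.8},{"translation":[0,-0.006,0],"turn":[0,0,0],"hand":0.8},{"translation":[0,-0.006,0],"turn":[0,0,0],"hand":0.8},{"translation":[0,-0.006,0],"turn":[0,0,0],"hand":0.8}])

```text
t: 6.3
position: [0.5572, -0.0164, 0.2079]
tcp_rot: [2.28, 2.161, 0.001]
ft_force: [1.2, -0.0, 0.8]
width: 0.154
grip_force: 20.4
```

>>> arm_command(motion=[{"translation":[0,-0.006,0],"turn":[0,0,0],"hand":0.8},{"translation":[0,-0.006,0],"turn":[0,0,0],"hand":0.8},{"translation":[0,-0.006,0],"turn":[0,0,0],"hand":0.8},{"translation":[0,-0.006,0],"turn":[0,0,0],"hand":0.8},{"translation":[0,-0.006,0],"turn":[0,0,0],"hand":0.8}])

```text
t: 6.8
position: [0.5275, -0.0149, 0.2079]
tcp_rot: [2.279, 2.161, 0.001]
ft_force: [1.5, 0.4, 2.1]
width: 0.159
grip_force: 20.6
```

```bash
python3 -c "
from h import *
st()"
```

```text
t 6.8 tray xy mm [-59.4   0.2] tcpz 0.2079 tips 0.1734 F tray [1.5 0.5] 2.1 w 13.6 g 20.6 turn needed(tool,deg) [0.05 0.01 0.02]
```

>>> arm_command(motion=[{"translation":[0,-0.003,0],"turn":[0,0,0],"hand":0.8},{"translation":[0,-0.003,0],"turn":[0,0,0],"hand":0.8},{"translation":[0,-0.003,0],"turn":[0,0,0],"hand":0.8},{"translation":[0,-0.001,0],"turn":[0,0,0],"hand":0.8},{"translation":[0,0,0],"turn":[0,0,0],"hand":0.8}])

```text
t: 7.3
position: [0.5177, -0.0144, 0.2079]
tcp_rot: [2.28, 2.161, 0.0]
ft_force: [2.5, -0.9, 5.3]
width: 0.16
grip_force: 21.0
```

>>> arm_command(motion=[{"translation":[0,-0.001,0],"turn":[0,0,0],"hand":0.8},{"translation":[0,0,0],"turn":[0,0,0],"hand":0.8}])

```text
t: 7.5
position: [0.517, -0.0143, 0.2079]
tcp_rot: [2.28, 2.161, 0.001]
ft_force: [2.6, 0.1, 4.6]
width: 0.157
grip_force: 21.0
```

>>> arm_command(motion=[{"translation":[0,-0.001,0],"turn":[0,0,0],"hand":0.8},{"translation":[0,0,0],"turn":[0,0,0],"hand":0.8}])

```text
t: 7.7
position: [0.516, -0.0142, 0.2079]
tcp_rot: [2.279, 2.161, 0.001]
ft_force: [2.5, -0.1, 6.3]
width: 0.16
grip_force: 21.0
```

>>> arm_command(motion=[{"translation":[0,-0.001,0],"turn":[0,0,0],"hand":0.8},{"translation":[0,0,0],"turn":[0,0,0],"hand":0.8}])

```text
t: 7.9
position: [0.515, -0.0142, 0.2079]
tcp_rot: [2.279, 2.161, 0.001]
ft_force: [2.4, -0.1, 5.0]
width: 0.16
grip_force: 21.0
```

>>> arm_command(motion=[{"translation":[0,-0.001,0],"turn":[0,0,0],"hand":0.8},{"translation":[0,0,0],"turn":[0,0,0],"hand":0.8}])

```text
t: 8.1
position: [0.5146, -0.0141, 0.2079]
tcp_rot: [2.279, 2.16, 0.002]
ft_force: [5.0, -0.4, 3.9]
width: 0.159
grip_force: 20.7
```

>>> arm_command(motion=[{"translation":[0,-0.001,0],"turn":[0,0,0],"hand":0.8},{"translation":[0,0,0],"turn":[0,0,0],"hand":0.8}])

```text
t: 8.3
position: [0.5143, -0.0141, 0.208]
tcp_rot: [2.277, 2.159, 0.004]
ft_force: [6.1, -0.2, 1.9]
width: 0.158
grip_force: 20.6
```

```bash
python3 -c "
from h import *
st()"
```

```text
t 8.3 tray xy mm [-72.6   0.2] tcpz 0.208 tips 0.1734 F tray [6.1 0.1] 1.9 w 13.4 g 20.6 turn needed(tool,deg) [0.25 0.04 0.01]
```

>>> arm_command(motion=[{"translation":[0,-0.001,0],"turn":[0,0,0],"hand":0.8},{"translation":[0,0,0],"turn":[0,0,0],"hand":0.8}])

```text
t: 8.5
position: [0.5139, -0.014, 0.208]
tcp_rot: [2.276, 2.158, 0.006]
ft_force: [7.1, -0.2, 1.4]
width: 0.159
grip_force: 20.5
```

>>> arm_command(motion=[{"translation":[0,-0.001,0],"turn":[0,0,0],"hand":0.8},{"translation":[0,0,0],"turn":[0,0,0],"hand":0.8}])

```text
t: 8.7
position: [0.5136, -0.014, 0.2081]
tcp_rot: [2.275, 2.157, 0.007]
ft_force: [7.9, -0.1, 0.5]
width: 0.157
grip_force: 20.5
```

```bash
python3 -c "
from h import *
st()"
```

```text
t 8.7 tray xy mm [-73.3   0.3] tcpz 0.2081 tips 0.1734 F tray [7.9 0.3] 0.5 w 13.4 g 20.5 turn needed(tool,deg) [0.45 0.07 0.01]
```

It has come up hard against the end wall: the force rises while the position stalls at -73. I'll ease off, release and lift.

>>> arm_command(motion=[{"translation":[0,0.002,0],"turn":[0,0,0],"hand":0.8},{"translation":[0,0.001,0],"turn":[0,0,0],"hand":0.8},{"translation":[0,0,0],"turn":[0,0,0],"hand":0.3},{"translation":[0,0,0],"turn":[0,0,0],"hand":0.3},{"translation":[0,0,0],"turn":[0,0,0],"hand":0.3}])

```text
t: 9.2
position: [0.5117, -0.0139, 0.207]
tcp_rot: [-2.277, -2.159, 0.005]
ft_force: [-1.0, -0.3, 0.3]
width: 0.352
grip_force: 0.0
```

```bash
python3 -c "
from h import *
st()"
```

```text
t 9.2 tray xy mm [-75.2   0.2] tcpz 0.207 tips 0.1734 F tray [-1.  -0.3] 0.3 w 30.0 g 0.0 turn needed(tool,deg) [-0.29 -0.02  0.03]
```

>>> arm_command(motion=[{"translation":[0,0,-0.015],"turn":[0,0,0],"hand":0.1},{"translation":[0,0,-0.025],"turn":[0,0,0],"hand":0.1},{"translation":[0,0,-0.03],"turn":[0,0,0],"hand":0.1},{"translation":[0,0,0],"turn":[0,0,0],"hand":0.1}])

```text
t: 9.6
position: [0.5137, -0.0143, 0.28]
tcp_rot: [2.279, 2.16, 0.004]
ft_force: [1.3, -0.3, 1.4]
width: 0.453
grip_force: 0.0
```

```bash
python3 - <<'E'
from h import *
st(); c=save('side','s2.png')
for n in('side',):
  for l in('blocker','round_one','spare'):
    for d in silhouettes(n,l)[:3]: print(l,round(d['p'],2),np.round(d['bbox']))
b=cv2.imread('pics/s2.png')[145:235,170:290]
f=lambda i,k:cv2.convertScaleAbs(cv2.resize(i,None,fx=k,fy=k,interpolation=cv2.INTER_CUBIC),alpha=1.5)
cv2.imwrite('pics/c2.png',f(b,6))
E
```

```text
t 9.6 tray xy mm [-73.2   0. ] tcpz 0.28 tips 0.1734 F tray [ 1.3 -0.2] 1.4 w 38.5 g 0.0 turn needed(tool,deg) [ 0.17 -0.03  0.01]
blocker 0.58 [255. 183. 278. 200.]
round_one 0.8 [234. 162. 256. 184.]
spare 0.85 [224. 193. 249. 216.]
```

View pics/c2.png

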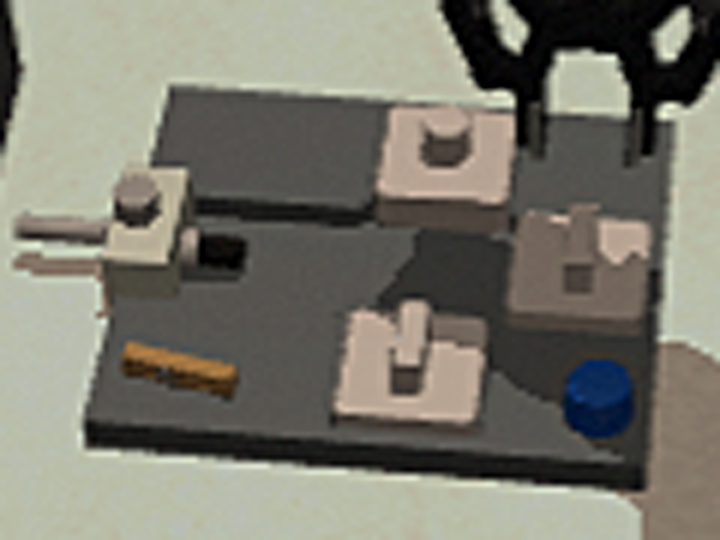

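The blocker sits flush in the near bay, at about (580,260) in the crop, and the spare and round-knobbed cartridges haven't moved. Next I'll go above the knob.

>>> arm_command(motion=[{"translation":[-0.02,0.02,0],"turn":[0,0,0],"hand":0.1},{"translation":[-0.02,0.02,0],"turn":[0,0,0],"hand":0.1},{"translation":[-0.02,0.02,0],"turn":[0,0,0],"hand":0.1},{"translation":[-0.011,0.0145,0.02],"turn":[0,0,0],"hand":0.1},{"translation":[0,0,0.02],"turn":[0,0,0],"hand":0.1}])

```text
t: 10.3
position: [0.5861, -0.0916, 0.2366]
tcp_rot: [2.281, 2.156, 0.001]
ft_force: [0.5, 0.4, -0.2]
width: 0.452
grip_force: 0.0
```

>>> arm_command(motion=[{"translation":[0,0,0],"turn":[0,0,0],"hand":0.1},{"translation":[0,0,0],"turn":[0,0,0],"hand":0.1}])

```text
t: 10.5
position: [0.5834, -0.0888, 0.2365]
tcp_rot: [-2.278, -2.159, 0.003]
ft_force: [0.2, -0.1, -1.0]
width: 0.451
grip_force: 0.0
```

```bash
python3 - <<'E'
from h import *
st(); c=save('side','s3.png')
b=cv2.imread('pics/s3.png')[130:220,180:290]
f=lambda i,k:cv2.convertScaleAbs(cv2.resize(i,None,fx=k,fy=k,interpolation=cv2.INTER_CUBIC),alpha=1.5)
cv2.imwrite('pics/c3.png',f(b,6))
E
```

```text
t 10.5 tray xy mm [  0.4 -70.6] tcpz 0.2365 tips 0.1734 F tray [ 0.2 -0.1] -1.0 w 38.3 g 0.0 turn needed(tool,deg) [-0.21 -0.03  0.01]
```

View pics/c3.png

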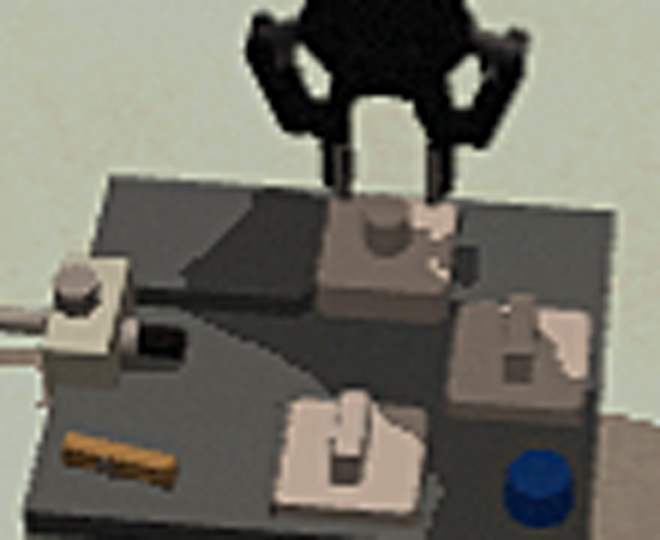

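The fingers (midpoint at about column 388) are centred over the knob (about 385), so I'll descend and grip.

>>> arm_command(motion=[{"translation":[0,0,0.009],"turn":[0,0,0],"hand":0.1},{"translation":[0,0,0.009],"turn":[0,0,0],"hand":0.1},{"translation":[0,0,0.0095],"turn":[0,0,0],"hand":0.1},{"translation":[0,0,0],"turn":[0,0,0],"hand":0.1},{"translation":[0,0,0],"turn":[0,0,0],"hand":0.2}])

```text
t: 11.05
position: [0.5842, -0.0889, 0.2098]
tcp_rot: [-2.28, -2.161, 0.001]
ft_force: [0.0, 0.4, 0.1]
width: 0.401
grip_force: 0.0
```

>>> arm_command(motion=[{"translation":[0,0,0],"turn":[0,0,0],"hand":0.3},{"translation":[0,0,0],"turn":[0,0,0],"hand":0.4},{"translation":[0,0,0],"turn":[0,0,0],"hand":0.5},{"translation":[0,0,0],"turn":[0,0,0],"hand":0.6},{"translation":[0,0,0],"turn":[0,0,0],"hand":0.6}])

```text
t: 11.55
position: [0.5845, -0.089, 0.2106]
tcp_rot: [2.28, 2.161, 0.001]
ft_force: [-0.3, 0.5, 3.6]
width: 0.265
grip_force: 19.7
```

```bash
python3 -c "
from h import *
st()"
```

```text
t 11.55 tray xy mm [  1.5 -70.8] tcpz 0.2106 tips 0.1734 F tray [-0.3  0.5] 3.6 w 22.5 g 19.7 turn needed(tool,deg) [ 0.05 -0.    0.02]
```

>>> arm_command(motion=[{"translation":[0.006,0,0],"turn":[0,0,0],"hand":0.6},{"translation":[0.006,0,0],"turn":[0,0,0],"hand":0.6},{"translation":[0.006,0,0],"turn":[0,0,0],"hand":0.6},{"translation":[0.006,0,0],"turn":[0,0,0],"hand":0.6},{"translation":[0.006,0,0],"turn":[0,0,0],"hand":0.6}])

```text
t: 12.05
position: [0.5862, -0.0589, 0.2106]
tcp_rot: [2.279, 2.16, 0.0]
ft_force: [-0.7, -2.9, 5.2]
width: 0.273
grip_force: 20.2
```

```bash
python3 -c "
from h import *
st()"
```

```text
t 12.05 tray xy mm [  1.6 -40.7] tcpz 0.2106 tips 0.1734 F tray [-0.5 -2.9] 5.2 w 23.2 g 20.2 turn needed(tool,deg) [0.07 0.05 0.01]
```

>>> arm_command(motion=[{"translation":[0.006,0,0],"turn":[0,0,0],"hand":0.6},{"translation":[0.006,0,0],"turn":[0,0,0],"hand":0.6},{"translation":[0.006,0,0],"turn":[0,0,0],"hand":0.6},{"translation":[0.006,0,0],"turn":[0,0,0],"hand":0.6},{"translation":[0.006,0,0],"turn":[0,0,0],"hand":0.6}])

```text
t: 12.55
position: [0.5878, -0.0289, 0.2106]
tcp_rot: [2.279, 2.16, 0.0]
ft_force: [-0.8, -3.2, 4.5]
width: 0.27
grip_force: 20.2
```

>>> arm_command(motion=[{"translation":[0.004,0,0],"turn":[0,0,0],"hand":0.6},{"translation":[0.004,0,0],"turn":[0,0,0],"hand":0.6},{"translation":[0.003,0,0],"turn":[0,0,0],"hand":0.6},{"translation":[0,0,0],"turn":[0,0,0],"hand":0.6}])

```text
t: 12.95
position: [0.5884, -0.0173, 0.2106]
tcp_rot: [2.279, 2.162, 0.001]
ft_force: [0.2, -2.5, 5.4]
width: 0.269
grip_force: 20.2
```

```bash
python3 - <<'E'
from h import *
st(); c=save('side','s4.png')
b=cv2.imread('pics/s4.png')[130:220,180:290]
f=lambda i,k:cv2.convertScaleAbs(cv2.resize(i,None,fx=k,fy=k,interpolation=cv2.INTER_CUBIC),alpha=1.5)
cv2.imwrite('pics/c4.png',f(b,6))
E
```

```text
t 12.95 tray xy mm [1.5 1. ] tcpz 0.2106 tips 0.1734 F tray [ 0.3 -2.5] 5.4 w 22.8 g 20.2 turn needed(tool,deg) [ 0.06 -0.01  0.06]
```

View pics/c4.png

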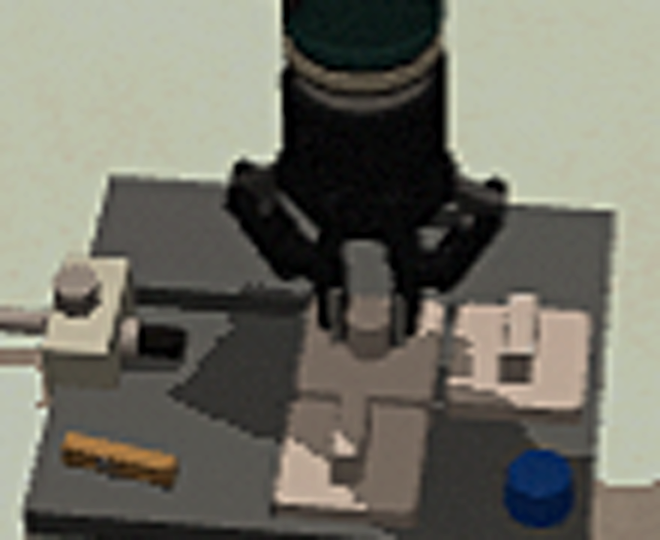

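The round cartridge is now in the middle (370,355 in the crop), just touching or next to the spare. I'll back off 1 mm in y and start toward the doser.

>>> arm_command(motion=[{"translation":[-0.001,0,0],"turn":[0,0,0],"hand":0.6},{"translation":[0,0.004,0],"turn":[0,0,0],"hand":0.6},{"translation":[0,0.005,0],"turn":[0,0,0],"hand":0.6},{"translation":[0,0.005,0],"turn":[0,0,0],"hand":0.6},{"translation":[0,0.005,0],"turn":[0,0,0],"hand":0.6}])

```text
t: 13.5
position: [0.6049, -0.0185, 0.2106]
tcp_rot: [-2.273, -2.158, 0.004]
ft_force: [-5.6, 0.3, 12.2]
width: 0.268
grip_force: 20.9
```

```bash
python3 -c "
from h import *
st()"
```

```text
t 13.5 tray xy mm [18.1  0.7] tcpz 0.2106 tips 0.1734 F tray [-5.6  0. ] 12.2 w 22.8 g 20.9 turn needed(tool,deg) [-0.41 -0.19  0.08]
```

>>> arm_command(motion=[{"translation":[0,0,-0.0005],"turn":[0,0,0],"hand":0.6},{"translation":[0,0,0],"turn":[0,0,0],"hand":0.6}])

```text
t: 13.7
position: [0.6062, -0.0184, 0.2106]
tcp_rot: [-2.276, -2.16, 0.001]
ft_force: [-3.5, 0.9, 7.3]
width: 0.271
grip_force: 20.3
```

```bash
python3 -c "
from h import *
print(st()['torque'])"
```

```text
t 13.7 tray xy mm [19.4  0.9] tcpz 0.2106 tips 0.1734 F tray [-3.5  0.7] 7.3 w 23.0 g 20.3 turn needed(tool,deg) [-0.18 -0.13  0.09]
[0.16839072 0.46303901 0.03955102]
```

>>> arm_command(motion=[{"translation":[0,0.003,-0.0003],"turn":[0,0,0],"hand":0.6},{"translation":[0,0.003,0],"turn":[0,0,0],"hand":0.6},{"translation":[0,0.003,0],"turn":[0,0,0],"hand":0.6},{"translation":[0,0.003,0],"turn":[0,0,0],"hand":0.6},{"translation":[0,0.003,0],"turn":[0,0,0],"hand":0.6}])

```text
t: 14.2
position: [0.6208, -0.0196, 0.2106]
tcp_rot: [-2.276, -2.159, 0.003]
ft_force: [-3.8, 0.3, 6.1]
width: 0.272
grip_force: 20.3
```

```bash
python3 -c "
from h import *
st()"
```

```text
t 14.2 tray xy mm [34.   0.5] tcpz 0.2106 tips 0.1734 F tray [-3.8  0. ] 6.1 w 23.1 g 20.3 turn needed(tool,deg) [-0.25 -0.11  0.08]
```

Smooth so far, so I'll continue to just before where the button could be.

>>> arm_command(motion=[{"translation":[0,0.003,0],"turn":[0,0,0],"hand":0.6},{"translation":[0,0.003,0],"turn":[0,0,0],"hand":0.6},{"translation":[0,0.003,0],"turn":[0,0,0],"hand":0.6},{"translation":[0,0.003,0],"turn":[0,0,0],"hand":0.6},{"translation":[0,0.003,0],"turn":[0,0,0],"hand":0.6}])

```text
t: 14.7
position: [0.6359, -0.0204, 0.2106]
tcp_rot: [-2.276, -2.16, 0.003]
ft_force: [-3.3, 0.1, 5.6]
width: 0.263
grip_force: 20.3
```

>>> arm_command(motion=[{"translation":[0,0.002,0],"turn":[0,0,0],"hand":0.6},{"translation":[0,0.002,0],"turn":[0,0,0],"hand":0.6}])

```text
t: 14.9
position: [0.6399, -0.0206, 0.2106]
tcp_rot: [-2.276, -2.159, 0.002]
ft_force: [-3.6, 0.3, 6.2]
width: 0.268
grip_force: 20.3
```

>>> arm_command(motion=[{"translation":[0,0.002,0],"turn":[0,0,0],"hand":0.6},{"translation":[0,0.002,0],"turn":[0,0,0],"hand":0.6}])

```text
t: 15.1
position: [0.6439, -0.0208, 0.2106]
tcp_rot: [-2.276, -2.16, 0.002]
ft_force: [-3.5, 0.0, 7.4]
width: 0.273
grip_force: 20.3
```

```bash
python3 -c "
from h import *
st()"
```

```text
t 15.1 tray xy mm [57.1  0.4] tcpz 0.2106 tips 0.1734 F tray [-3.5 -0.2] 7.4 w 23.2 g 20.3 turn needed(tool,deg) [-0.24 -0.1   0.07]
```

>>> arm_command(motion=[{"translation":[0,0.001,0],"turn":[0,0,0],"hand":0.6},{"translation":[0,0.001,0],"turn":[0,0,0],"hand":0.6}])

```text
t: 15.3
position: [0.6459, -0.0209, 0.2106]
tcp_rot: [-2.276, -2.16, 0.002]
ft_force: [-4.1, -0.3, 5.4]
width: 0.272
grip_force: 20.3
```

>>> arm_command(motion=[{"translation":[0,0.001,0],"turn":[0,0,0],"hand":0.6},{"translation":[0,0.001,0],"turn":[0,0,0],"hand":0.6}])

```text
t: 15.5
position: [0.6478, -0.021, 0.2106]
tcp_rot: [-2.276, -2.16, 0.002]
ft_force: [-3.4, 0.0, 6.0]
width: 0.269
grip_force: 20.3
```

>>> arm_command(motion=[{"translation":[0,0.001,0],"turn":[0,0,0],"hand":0.6},{"translation":[0,0.001,0],"turn":[0,0,0],"hand":0.6}])

```text
t: 15.7
position: [0.6498, -0.0211, 0.2106]
tcp_rot: [-2.276, -2.16, 0.002]
ft_force: [-2.9, 0.1, 5.2]
width: 0.268
grip_force: 20.3
```

>>> arm_command(motion=[{"translation":[0,0.001,0],"turn":[0,0,0],"hand":0.6},{"translation":[0,0.001,0],"turn":[0,0,0],"hand":0.6}])

```text
t: 15.9
position: [0.6507, -0.0213, 0.2106]
tcp_rot: [-2.273, -2.157, 0.006]
ft_force: [-7.2, 0.3, 10.7]
width: 0.267
grip_force: 20.7
```

```bash
python3 -c "
from h import *
st()"
```

```text
t 15.9 tray xy mm [64.   0.3] tcpz 0.2106 tips 0.1734 F tray [-7.2 -0.1] 10.7 w 22.7 g 20.7 turn needed(tool,deg) [-0.45 -0.14  0.07]
```

Button contact is at about 63.5, so it should be fully in near 73.5.

>>> arm_command(motion=[{"translation":[0,0.001,0],"turn":[0,0,0],"hand":0.6},{"translation":[0,0.001,0],"turn":[0,0,0],"hand":0.6}])

```text
t: 16.1
position: [0.6514, -0.0215, 0.2106]
tcp_rot: [-2.271, -2.155, 0.009]
ft_force: [-10.3, 1.0, 13.0]
width: 0.267
grip_force: 21.1
```

>>> arm_command(motion=[{"translation":[0,0.001,0],"turn":[0,0,0],"hand":0.6},{"translation":[0,0.001,0],"turn":[0,0,0],"hand":0.6}])

```text
t: 16.3
position: [0.6525, -0.0216, 0.2105]
tcp_rot: [-2.27, -2.153, 0.012]
ft_force: [-11.3, 1.5, 15.0]
width: 0.265
grip_force: 21.3
```

>>> arm_command(motion=[{"translation":[0,0.001,0],"turn":[0,0,0],"hand":0.6},{"translation":[0,0.001,0],"turn":[0,0,0],"hand":0.6}])

```text
t: 16.5
position: [0.6544, -0.0217, 0.2106]
tcp_rot: [-2.27, -2.153, 0.012]
ft_force: [-11.7, 0.2, 13.0]
width: 0.268
grip_force: 21.3
```

```bash
python3 -c "
from h import *
st()"
```

```text
t 16.5 tray xy mm [67.7  0.1] tcpz 0.2106 tips 0.1734 F tray [-11.7  -0.5] 13.0 w 22.8 g 21.3 turn needed(tool,deg) [-0.84 -0.2   0.06]
```

>>> arm_command(motion=[{"translation":[0,0.001,0],"turn":[0,0,0],"hand":0.6},{"translation":[0,0.001,0],"turn":[0,0,0],"hand":0.6}])

```text
t: 16.7
position: [0.6564, -0.0218, 0.2105]
tcp_rot: [-2.27, -2.153, 0.012]
ft_force: [-11.8, 0.2, 13.8]
width: 0.267
grip_force: 21.3
```

>>> arm_command(motion=[{"translation":[0,0.001,0],"turn":[0,0,0],"hand":0.6},{"translation":[0,0.001,0],"turn":[0,0,0],"hand":0.6}])

```text
t: 16.9
position: [0.6584, -0.0219, 0.2105]
tcp_rot: [-2.27, -2.153, 0.012]
ft_force: [-11.3, 0.7, 14.4]
width: 0.268
grip_force: 21.3
```

>>> arm_command(motion=[{"translation":[0,0.001,0],"turn":[0,0,0],"hand":0.6},{"translation":[0,0.001,0],"turn":[0,0,0],"hand":0.6}])

```text
t: 17.1
position: [0.6604, -0.022, 0.2105]
tcp_rot: [-2.27, -2.153, 0.012]
ft_force: [-11.3, 0.8, 14.3]
width: 0.266
grip_force: 21.3
```

```bash
python3 -c "
from h import *
st()"
```

```text
t 17.1 tray xy mm [73.7  0.2] tcpz 0.2105 tips 0.1734 F tray [-11.3   0.2] 14.3 w 22.6 g 21.3 turn needed(tool,deg) [-0.83 -0.2   0.05]
```

>>> arm_command(motion=[{"translation":[0,0.001,0],"turn":[0,0,0],"hand":0.6},{"translation":[0,0,0],"turn":[0,0,0],"hand":0.6}])

```text
t: 17.3
position: [0.6617, -0.0221, 0.2105]
tcp_rot: [-2.27, -2.154, 0.011]
ft_force: [-11.2, 1.0, 13.8]
width: 0.266
grip_force: 21.2
```

>>> arm_command(motion=[{"translation":[0,0.001,0],"turn":[0,0,0],"hand":0.6},{"translation":[0,0,0],"turn":[0,0,0],"hand":0.6}])

```text
t: 17.5
position: [0.662, -0.0221, 0.2104]
tcp_rot: [-2.269, -2.152, 0.013]
ft_force: [-12.5, 0.5, 15.0]
width: 0.267
grip_force: 21.5
```

>>> arm_command(motion=[{"translation":[0,0.001,0],"turn":[0,0,0],"hand":0.6},{"translation":[0,0,0],"turn":[0,0,0],"hand":0.6}])

```text
t: 17.7
position: [0.6624, -0.0222, 0.2104]
tcp_rot: [-2.268, -2.151, 0.015]
ft_force: [-13.6, 1.1, 16.1]
width: 0.269
grip_force: 21.7
```

```bash
python3 -c "
from h import *
st()"
```

```text
t 17.7 tray xy mm [75.7  0. ] tcpz 0.2104 tips 0.1734 F tray [-13.7   0.3] 16.1 w 22.9 g 21.7 turn needed(tool,deg) [-1.03 -0.23  0.06]
```

>>> arm_command(motion=[{"translation":[0,0.001,0],"turn":[0,0,0],"hand":0.6},{"translation":[0,0,0],"turn":[0,0,0],"hand":0.6}])

```text
t: 17.9
position: [0.6627, -0.0222, 0.2104]
tcp_rot: [-2.266, -2.15, 0.017]
ft_force: [-14.2, 0.7, 17.7]
width: 0.27
grip_force: 21.9
```

>>> arm_command(motion=[{"translation":[0,0.001,0],"turn":[0,0,0],"hand":0.6},{"translation":[0,0,0],"turn":[0,0,0],"hand":0.6}])

```text
t: 18.1
position: [0.6631, -0.0223, 0.2103]
tcp_rot: [-2.265, -2.149, 0.018]
ft_force: [-16.5, 0.8, 18.8]
width: 0.27
grip_force: 22.2
```

It's hard home: the force rises with no travel. I'll relax, release and lift.

>>> arm_command(motion=[{"translation":[0,-0.002,0],"turn":[0,0,0],"hand":0.6},{"translation":[0,-0.002,0],"turn":[0,0,0],"hand":0.6},{"translation":[0,0,0],"turn":[0,0,0],"hand":0.6}])

```text
t: 18.4
position: [0.6616, -0.022, 0.2104]
tcp_rot: [-2.27, -2.154, 0.011]
ft_force: [-9.8, -0.0, 11.2]
width: 0.268
grip_force: 21.2
```

```bash
python3 -c "
from h import *
st()"
```

```text
t 18.4 tray xy mm [74.9  0.2] tcpz 0.2104 tips 0.1734 F tray [-9.8 -0.5] 11.2 w 22.8 g 21.2 turn needed(tool,deg) [-0.78 -0.18  0.06]
```

>>> arm_command(motion=[{"translation":[0,-0.002,0],"turn":[0,0,0],"hand":0.6},{"translation":[0,-0.002,0],"turn":[0,0,0],"hand":0.6},{"translation":[0,0,0],"turn":[0,0,0],"hand":0.6}])

```text
t: 18.7
position: [0.6602, -0.0218, 0.2104]
tcp_rot: [-2.275, -2.159, 0.004]
ft_force: [-4.4, 0.8, 5.4]
width: 0.272
grip_force: 20.5
```

>>> arm_command(motion=[{"translation":[0,0,0],"turn":[0,0,0],"hand":0.4},{"translation":[0,0,0],"turn":[0,0,0],"hand":0.1},{"translation":[0,0,0],"turn":[0,0,0],"hand":0.1},{"translation":[0,0,-0.01],"turn":[0,0,0],"hand":0.1},{"translation":[0,0,-0.02],"turn":[0,0,0],"hand":0.1}])

```text
t: 19.2
position: [0.6617, -0.0228, 0.2404]
tcp_rot: [-2.279, -2.16, 0.003]
ft_force: [-0.2, 0.1, -0.4]
width: 0.446
grip_force: 0.0
```

>>> arm_command(motion=[{"translation":[0,0,-0.035],"turn":[0,0,0],"hand":0.1},{"translation":[0,0,-0.04],"turn":[0,0,0],"hand":0.1},{"translation":[0,-0.02,-0.04],"turn":[0,0,0],"hand":0.1},{"translation":[0,-0.02,-0.02],"turn":[0,0,0],"hand":0.1},{"translation":[0,0,0],"turn":[0,0,0],"hand":0.1}])

```text
t: 19.7
position: [0.6212, -0.0218, 0.3801]
tcp_rot: [2.279, 2.158, 0.007]
ft_force: [0.3, -0.3, -0.2]
width: 0.449
grip_force: 0.0
```

```bash
python3 - <<'E'
from h import *
st(); c=save('side','s5.png')
b=cv2.imread('pics/s5.png')[130:220,170:290]
f=lambda i,k:cv2.convertScaleAbs(cv2.resize(i,None,fx=k,fy=k,interpolation=cv2.INTER_CUBIC),alpha=1.5)
cv2.imwrite('pics/c5.png',f(b,6))
E
```

```text
t 19.7 tray xy mm [34.5 -1.7] tcpz 0.3801 tips 0.1734 F tray [ 0.3 -0.3] -0.2 w 38.2 g 0.0 turn needed(tool,deg) [ 0.31 -0.06 -0.05]
```

View pics/c5.png

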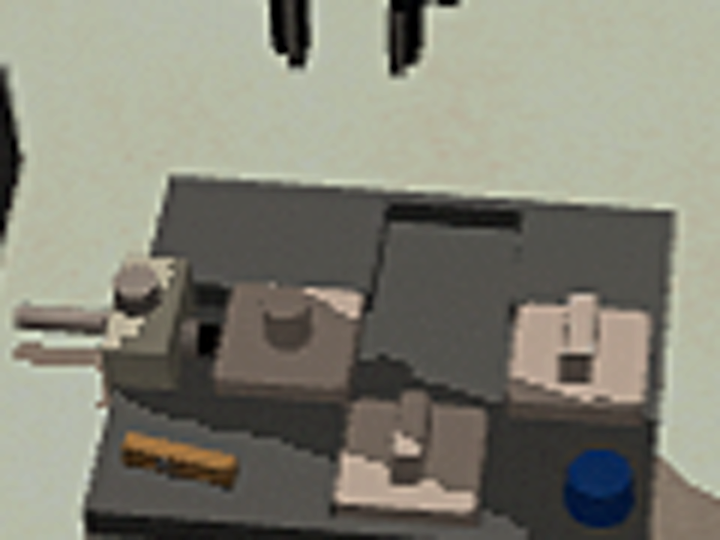

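The cartridge sits against the pressed button, square in the channel. The fingertips travelled about 10 mm from contact to the hard stop. The blocker is home, the spare and bystanders haven't moved, and the gripper is clear.

```bash
python3 -c "
from station import *
print(close_job())"
```

```text
the job is handed in; nothing more can be done
None
```

The job is handed in at about 20 s of the 72 s allowed: the blocker is home in the near bay, and the round-knobbed cartridge pressed the button to its hard stop (about 10 mm by my estimate) and was released; the judge's result was not shown.

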